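# Couple a circuit-board carrier to its ball mount and lock the lever

## Task

Put the circuit-board carrier on the ball mount: lower its socket over the steel ball with its foot in the black saddle, press it gently but fully home until it clicks over the ball and sits level, and let go of it with its red lever still up. Then press the red lever all the way down to lock it. The mount stands at an unknown height on springs, so feel for it, never drop the carrier or press hard, and leave the other things on the bench alone.

Things in the scene. Friction and masses are not known exactly. Their poses are not given: they have to be found in the camera images.
- carrier: Loose circuit-board carrier, 0.4 to 0.55 kg, 225 mm long, socket mouth down. Origin: centre of the socket's mouth, in the plane of its lower rim; z up, x towards the green board, -x towards red lever and foot. Grey socket housing 45 mm across, 49 mm high; bore 33 mm wide, 42 mm deep, open below. Home: rim on the mount's flange, foot in the saddle, carrier axes along the mount's.
- grip_point (a point): On the carrier, on the socket's axis, 27 mm above the rim, midway between its two black grip flats (grip here from above): 26 mm wide along x, from 4 to 44 mm above the rim, facing +y and -y, 48 mm over both.
- lever (a joint): The red latch lever on the carrier: 0 fully raised (40 degrees up, pad towards -x), 0.70 rad fully down and locked (lying level). It is stiff: it stays where it is left and needs 3 to 6 N at its pad. It drives a steel jaw under the ball, which jams if the socket is not home.
- lever_pad (a point): Centre of the top face of the red pad at the lever's end (pad 26 mm long, 24 mm wide), 72 mm from the hinge; the pad moves down and a little towards -x of the carrier as the lever closes.
- lever_hinge (a point): Point on the lever's hinge axis (parallel to the carrier's y), 30 mm behind the socket's axis and 40 mm above the rim.
- mount: Ball mount bolted to the bench: dark steel base 215 x 96 x 12 mm, from x = -160 to +56 mm. Origin: on the bench, on the ball's vertical axis; z up, -x towards the saddle. On two columns stands a sprung aluminium deck with flange, ball and saddle. Deck height differs every time and is not measured: the flange's top is 62 to 122 mm above the bench.
- motor: Bystander: small black and silver motor, 42 mm square, 62 mm high; origin under its centre.
- jar: Bystander: amber glass jar, 44 mm wide, 55 mm high; origin under its centre.
- screwdriver: Bystander: blue-handled screwdriver, 190 mm long, lying.
- spool: Bystander: orange spool lying flat, 150 mm wide, 50 mm high; origin under its centre.
- carton: Bystander: cardboard carton 90 by 130 by 60 mm; origin under its centre.
- heatsink: Bystander: finned aluminium heat sink, 60 mm square, 34 mm high; origin under its centre.
- tray: Bystander: blue divided tray, 110 by 150 by 35 mm; origin under its centre.
- plungers (a point): On the carrier, on the socket's axis, 15 mm above the rim, between two sprung brass plungers in the bore. They catch on the ball and hold the carrier up about 16 mm above home (its weight does not seat it); a downward push of 7 to 16 N carries it over with a click, then it goes home.
- foot (a point): On the carrier, centre of the underside of its black foot at the end of the 24 mm wide, 27 mm high fork bar, 112 mm behind the socket's axis; foot 16 mm long, 24 mm wide, its underside level with the rim.
- board (a point): Centre of the green circuit board on the carrier, 70 mm ahead of the socket's axis, 28 mm above the rim; board 60 mm along x, 56 mm along y.
- ball_axis (a point): Point on the mount's base, 12 mm above the bench, right below the ball. The 30 mm steel ball stands on a 14 mm neck on a steel flange 62 mm across: ball centre 24 mm, ball top 39 mm above the flange's top. The deck starts to sink at about 7 N of load (carrier's weight included), then 1 mm per 6 N, up to 10 mm. Over 35 N on it does damage; 20 N is ample.
- saddle_axis (a point): Point on the mount's base, 12 mm above the bench, below the middle of the black saddle, 112 mm behind the ball. The saddle's floor is level with the flange's top, between two cheeks 30 mm apart and 10 mm high.

How it is judged:
By the outcome, as a careful person would: the job done as asked, in the order asked, and still so for the second after the job is handed in, with the robot touching nothing.
It also fails if it takes over 72 s, if anything falls off the work surface, if the arm or the gripper's body presses on something with over 40 N, if the wrist force passes 120 N, or if a joint passes its speed limit or range.

## Robot

A 6-joint arm with a two-finger parallel gripper is mounted at the origin on the work surface. World frame = base frame: x ahead of the robot, y to its left, z up, the work surface at z = 0. Lengths are in m, angles in rad, forces in N, time in s.
With the tool pointing down it reaches from about 0.375 to 0.925 m from the base axis. Payload 5.7 kg.
Tool frame: the origin (TCP) lies between the finger pads; the fingertips stand ahead of it and the grasp point (between the pads) lies 3 mm ahead of it (arm.tcp_to_tips is the x of the fingertips in the tool frame, in m); x points along the fingers, y is the direction in which the jaws open and shut, and the axes are right-handed (so a half turn about x gives the same grasp; the last joint's range is limited). The gripper opens to 85 mm and grips with 20 to 120 N. Pads are 22 mm wide; open, the fingers measure 114 mm over their backs; the gripper's body (76 mm by 85 mm) begins 54 mm behind the grasp point. The pads swing forward as they close: fully open they stand 13 mm farther back than shut.
Start: joints at [-1.299, 0.359, 1.51, -0, 1.272, -0.115], TCP at [0.226, -0.556, 0.253] pointing down, gripper open.
Joint ranges: [-2.97, 2.97], [-1.01, 2.36], [0.21, 2.38], [-0.96, 4.11], [0.2, 2.71], [-2.98, 2.98]. Speed limits (rad/s): [2.39, 2.39, 3.14, 3.14, 3.14, 3.14].

## Interface

Orientations are given as a rotation vector (axis times angle).
In Python, from rig import arm, optics gives the robot as it stands.
- The arm moves only by the tool drive_tool, never from a script. Its argument "deltas" is one flat list of numbers, 5 for each row, row after row: the finger opening in m, from 0 to 0.0854, then the shift along the tool's x, y, z in m, then the turn about the tool's x in rad. In form: [jaw, tx, ty, tz, yaw, jaw, tx, ty, tz, yaw, ...]. A call has 1 to 5 rows; each row is the pose to reach, as a shift and turn from the pose measured when the call began, along the tool's axes at that moment; what a row does not reach only later rows make up. A row lasts 1/12 s, in which the tool goes at most 41.7 mm and 7.16 degrees, less where a joint would pass 70% of its speed; a pose out of reach is approached as far as the arm can. A call with a gripper value outside its range is refused whole. The fingers move at their own pace and stop on an object; "grip_force" is the grip in N (left out, the last holds). Time passes only in rows, so rows that repeat a pose let the fingers close. It gives the time, the measured TCP pose, the force and the opening at its end, in the units of the state.
- arm.state(): the state, without advancing time (a new reading comes with each control period).
- optics.grab_frame(name): name is "scene" or "top"; returns (picture, depth): 400x640x3 uint8, red, green, blue; 400x640 float32, m along the optical axis (not along the pixel's ray), 0 where there is no reading.
- optics.camera_model(name): a dict with "K" (3x3 intrinsics, pixels), "k1" (the pictures are not rectified: a ray, as slopes to the right and down, at radius r is drawn at 1 + k1 r^2 times it, then the intrinsics apply), "rvec" (rotation vector, rad) and "tvec" (3), from world to camera coordinates, as OpenCV has them. Camera axes: x right, y down, z forward; pixel columns grow to the right and rows downward; lengths in m; the calibration is good to about 2 mm. A picture is of the moment at which its call begins. camera_model takes no time and is no camera call.
- arm.finish_job(): hands the job in, once; it reports no verdict.
The state is a dict: "clock": time; "joints": joint angles; "qvel": joint speeds; "effort": joint torques, N m; "tcp_pos": TCP position; "tool_rot": TCP orientation; "wrist_force": force on the tool from outside, world axes, zero at the start; "ft_torque": the same for the moment, N m; "gripper_width": finger opening in m.
Only numpy, scipy, OpenCV 4.12 (cv2) and the standard library are available. Lean on these libraries where they do the work, as an engineer would, in place of code of your own. Each camera call takes 0.05 s, during which the arm holds its last target.

## Working session

There is one attempt and no reset: what is moved stays moved. The work goes in short steps, Python scripts to look and compute and a tool call to move; the robot and the scene stay as the last step left them, time stands still between calls to the robot, and variables do not carry over. Pictures are saved under pics/ and viewed, and the job is handed in when it is done.

Besides the shell and the picture viewer there is one more tool, called after ">>>" by a JSON object that holds its "method" and its "body". drive_tool: Moves the arm, as the interface text tells. Its arguments: {"type":"object","properties":{"deltas":{"type":"array"},"grip_force":{"type":"number"}},"required":["deltas"]}

```bash
ls; mkdir -p pics
cat > h.py <<'E'
import numpy as np, cv2, sys
from rig import arm, optics
def grab(name,tag):
    p,d=optics.grab_frame(name); np.savez(f'pics/{tag}.npz',p=p,d=d); cv2.imwrite(f'pics/{tag}.png',p[:,:,::-1]); return p,d
def crop(tag,u0,v0,u1,v1,s,out):
    p=np.load(f'pics/{tag}.npz')['p'][v0:v1,u0:u1,::-1]; cv2.imwrite(f'pics/{out}.png',cv2.resize(p,None,fx=s,fy=s,interpolation=cv2.INTER_CUBIC))
def ray(name,u,v):
    m=optics.camera_model(name);K=np.array(m['K']);k=m['k1']
    d=np.array([k,0,0,0.])
    n=cv2.undistortPoints(np.array([[[u,v]]],float),K,d)[0,0]
    R=cv2.Rodrigues(np.array(m['rvec']))[0];t=np.array(m['tvec']).ravel()
    return -R.T@t, R.T@np.array([n[0],n[1],1.])
def atz(name,u,v,z):
    c,r=ray(name,u,v); return c+r*(z-c[2])/r[2]
def atd(name,u,v,d):
    c,r=ray(name,u,v); return c+r*d
def cloud(name,d):
    m=optics.camera_model(name);K=np.array(m['K']);k=m['k1']
    v,u=np.mgrid[0:400,0:640]
    n=cv2.undistortPoints(np.stack([u,v],-1).reshape(-1,1,2).astype(float),K,np.array([k,0,0,0.]))[:,0]
    R=cv2.Rodrigues(np.array(m['rvec']))[0];t=np.array(m['tvec']).ravel()
    P=np.c_[n,np.ones(len(n))]*d.reshape(-1,1)
    return ((P-t)@R).reshape(400,640,3)
def proj(name,X):
    m=optics.camera_model(name)
    return cv2.projectPoints(np.array(X,float).reshape(-1,3),np.array(m['rvec']),np.array(m['tvec']),np.array(m['K']),np.array([m['k1'],0,0,0.]))[0][:,0]
E
python3 - <<'E'
from h import *
grab('top','t0');grab('scene','s0');print(arm.state());print(arm.tcp_to_tips)
for n in('top','scene'):print(optics.camera_model(n), ray(n,320,200))
E
```

```text
pics
{'clock': 0.1, 'joints': array([-1.29908913e+00,  3.59444854e-01,  1.51136865e+00, -2.42217614e-05,
        1.27251924e+00, -1.15092653e-01]), 'qvel': array([ 0.0002479 , -0.00165514, -0.0020867 , -0.00222015, -0.00012009,
        0.00024234]), 'effort': array([ 7.29746553e-04, -5.28648412e+01, -2.79351336e+01, -2.05393749e-04,
        5.05882257e-03,  9.27088934e-06]), 'tcp_pos': array([ 0.22616106, -0.55508705,  0.25251364]), 'tool_rot': array([ 2.00999901,  0.39546818, -2.0103251 ]), 'wrist_force': array([0.41845107, 0.2817061 , 0.08579123]), 'ft_torque': array([-0.05279004, -0.03514611, -0.0311432 ]), 'gripper_width': 0.08519813433487997}
0.022
{'K': array([[478.84816054,   0.        , 330.62187346],
       [  0.        , 478.84816054, 201.762747  ],
       [  0.        ,   0.        ,   1.        ]]), 'k1': -0.0413478431510709, 'rvec': array([ 2.20151119, -2.15896338,  0.06990572]), 'tvec': array([0.00345565, 0.60679142, 1.30597706])} (array([0.51040425, 0.00308314, 1.34657411]), array([ 0.07567208,  0.03144393, -0.99689048]))
{'K': array([[373.27963301,   0.        , 315.10306013],
       [  0.        , 373.27963301, 201.87091669],
       [  0.        ,   0.        ,   1.        ]]), 'k1': 0.029937531575554486, 'rvec': array([ 2.50414745,  0.85779828, -0.23666357]), 'tvec': array([-0.48091426, -0.27024097,  1.27429277])} (array([ 0.91599925, -0.38018144,  0.97187355]), array([-0.30071335,  0.39582762, -0.86780712]))
```

View pics/t0.png

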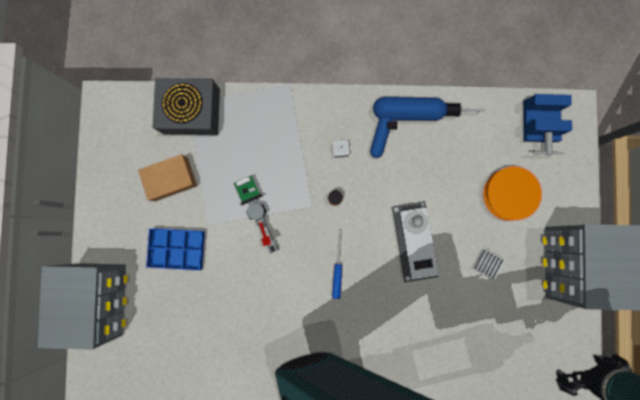

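View pics/s0.png

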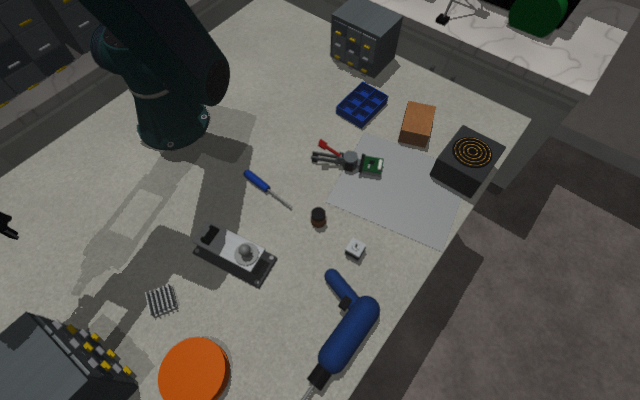

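Run:
```python
from h import *
crop('t0',210,160,310,260,6,'t0c');crop('t0',370,190,460,290,6,'t0m')
crop('s0',295,120,395,190,7,'s0c');crop('s0',180,215,290,295,7,'s0m')
d=np.load('pics/t0.npz')['d'];P=cloud('top',d)
for u,v in [(257,211),(248,188),(275,245),(417,219),(423,265),(400,270),(300,200),(340,147),(412,245)]:print(u,v,P[v,u].round(4))
```

```text
257 211 [0.5756 0.2147 0.0489]
248 188 [0.6401 0.2453 0.027 ]
275 245 [0.4841 0.1661 0.0249]
417 219 [ 0.5596 -0.2083  0.1165]
423 265 [ 0.4404 -0.2314  0.0798]
400 270 [ 0.4211 -0.1817  0.0018]
300 200 [0.6113 0.1017 0.0038]
340 147 [ 0.7551 -0.0077  0.052 ]
412 245 [ 0.4923 -0.2023  0.0775]
```

View pics/t0c.png

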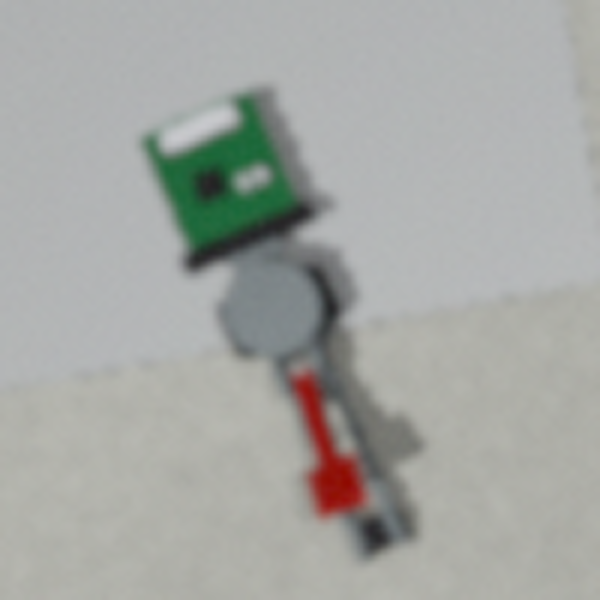

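View pics/t0m.png

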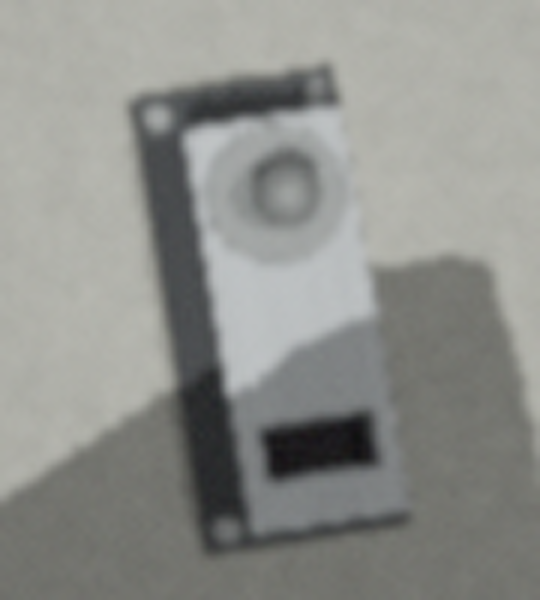

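View pics/s0c.png

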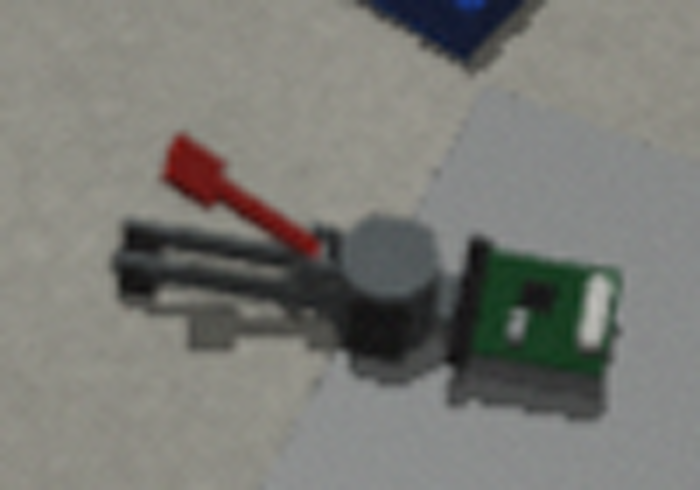

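View pics/s0m.png

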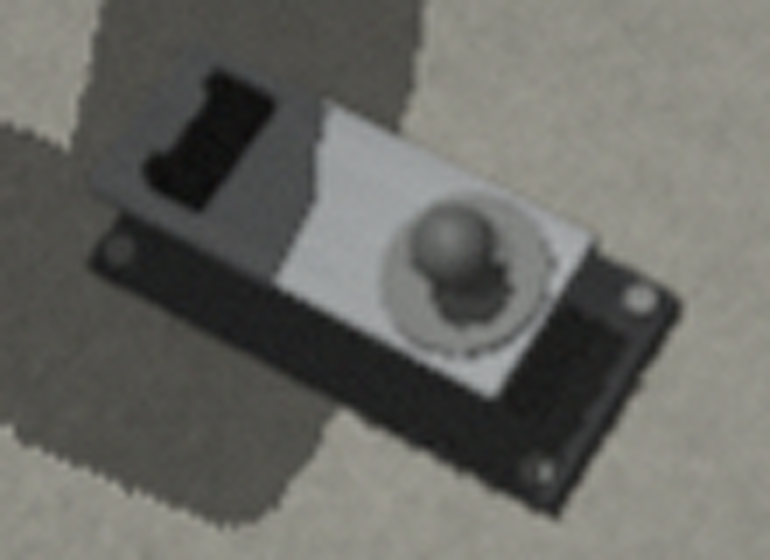

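Carrier: socket top is at about (255,211), board (247,190) and foot (272,249) in the top view. Mount: ball is at about (417,222), black saddle at (423,264). Next I'll fit these precisely.

```bash
cat > fit.py <<'E'
from h import *
for cam,tag in(('top','t0'),('scene','s0')):
    f=np.load(f'pics/{tag}.npz');d=f['d'];p=f['p'].astype(int);P=cloud(cam,d)
    r,g,b=p[...,0],p[...,1],p[...,2]
    X,Y,Z=P[...,0],P[...,1],P[...,2]
    print(cam,'bench z',np.median(Z[(d>0)&(abs(X-.45)<.04)&(abs(Y-.03)<.03)]))
    near=(d>0)&(np.hypot(X-.575,Y-.213)<.2)&(Z>.008)
    m=near&(abs(Z-.049)<.006)&(np.hypot(X-.575,Y-.213)<.035)&(abs(r-g)<25)
    c,rad=cv2.minEnclosingCircle(P[m][:,:2].astype(np.float32));print('socket top',m.sum(),P[m].mean(0),c,rad,np.median(Z[m]))
    m=near&(g>r+20)&(g>b+15)&(np.hypot(X-.64,Y-.24)<.08);print('board',m.sum(),P[m].mean(0),cv2.minAreaRect(P[m][:,:2].astype(np.float32)))
    m=near&(r>g+40)&(np.hypot(X-.5,Y-.19)<.1);print('red',m.sum(),P[m].mean(0))
    q=P[m];print(' pad hi',q[q[:,2]>q[:,2].max()-.012].mean(0),q[:,2].max(), 'line',cv2.fitLine(q[:,:2].astype(np.float32),cv2.DIST_HUBER,0,.01,.01).ravel())
    # all carrier pts axis
    mm=(d>0)&(np.hypot(X-.56,Y-.2)<.0)
    # mount
    c0=np.array([.555,-.207])
    m=(d>0)&(np.hypot(X-.555,Y+.208)<.014)&(Z>.1)
    from scipy.optimize import least_squares
    q=P[m];s=least_squares(lambda a:np.linalg.norm(q-a,axis=1)-.015,[.555,-.208,.1],loss='soft_l1',f_scale=.001);print('ball',m.sum(),s.x,'top',s.x[2]+.015)
    m=(d>0)&(Z>.06)&(Z<.095)&(X>.38)&(X<.61)&(abs(Y+.22)<.08)
    q=P[m];print('deck',m.sum(),q.mean(0),np.percentile(q[:,2],[5,25,50,75,95]),cv2.minAreaRect(q[:,:2].astype(np.float32)))
    m=m&(r+g+b<75)&(X<.48);q=P[m];print('saddle',m.sum(),q.mean(0),cv2.minAreaRect(q[:,:2].astype(np.float32)))
E
python3 fit.py
```

```text
top bench z 0.0006164610373451632
socket top 242 [0.57379849 0.21955871 0.04909573] (0.5691527128219604, 0.2170913964509964) 0.030043838545680046 0.04903816536006457
board 308 [0.63472901 0.24751335 0.02984564] ((0.6378533840179443, 0.2490845024585724), (0.057652149349451065, 0.05416829138994217), 25.286157608032227)
red 133 [0.50953353 0.18953075 0.07586022]
 pad hi [0.49298366 0.18128522 0.0909573 ] 0.09838056797629986 line [0.9091109  0.41655412 0.5095335  0.18953076]
ball 92 [ 0.55372805 -0.21116365  0.10370084] top 0.11870084048611347
deck 1725 [ 0.4949744  -0.2208135   0.07757434] [0.07237069 0.07512394 0.07728602 0.07950593 0.08361842] ((0.49862128496170044, -0.22103989124298096), (0.18072183430194855, 0.07120367884635925), 9.81098461151123)
saddle 24 [ 0.4431899  -0.23282023  0.08216688] ((0.442883163690567, -0.22939245402812958), (0.01157614216208458, 0.03791465982794762), 10.909048080444336)
scene bench z 0.0003937938977670398
socket top 174 [0.57405627 0.21639039 0.04876845] (0.5688633322715759, 0.21449866890907288) 0.02989760786294937 0.04913156107294185
board 176 [0.63649377 0.24512373 0.03001696] ((0.639155924320221, 0.24877634644508362), (0.05551294982433319, 0.056252166628837585), 26.83576774597168)
red 101 [0.50995795 0.18750844 0.07565894]
 pad hi [0.49377896 0.18042699 0.08940035] 0.09537622638507388 line [0.90792197 0.41913927 0.50995797 0.18750845]
ball 89 [ 0.55229487 -0.21160523  0.10429873] top 0.11929872766186443
deck 1757 [ 0.49914712 -0.22546708  0.07741883] [0.07301322 0.07558018 0.07705675 0.07880559 0.08242862] ((0.49803414940834045, -0.22287078201770782), (0.18358302116394043, 0.07325435429811478), 10.25994873046875)
saddle 150 [ 0.44433964 -0.23361067  0.08289928] ((0.44416168332099915, -0.23338551819324493), (0.022827133536338806, 0.04663567245006561), 7.818918228149414)
```

```bash
cat >> h.py <<'E'
from scipy.spatial.transform import Rotation as Ro
def goal(x,y,z,cyaw,st=None):
    """cyaw: world yaw (deg) of carrier x axis; tool y along carrier +-y"""
    st=st or arm.state();R=Ro.from_rotvec(st['tool_rot']).as_matrix();p=np.array(st['tcp_pos'])
    d=R.T@(np.array([x,y,z])-p)
    ty=R[:,1];a=np.degrees(np.arctan2(ty[1],ty[0]))
    outs=[]
    for t in(cyaw+90,cyaw-90):
        dy=(t-a+180)%360-180   # world yaw change; tool x is down => turn=-dy
        outs.append(-np.radians(dy))
    print('clock %.2f'%st['clock'],'pos',p.round(4),'toolx',R[:,0].round(4),'ty yaw %.2f'%a,'F',np.round(st['wrist_force'],2),'M',np.round(st['ft_torque'],3),'w %.4f'%st['gripper_width'])
    print('shift',d.round(4),'turn options',np.round(outs,4),'joints',np.round(st['joints'],2))
E
python3 - <<'E'
from h import *
c=lambda x,y:atz('top',370+(x+.5)/6-.5,190+(y+.5)/6-.5,.012)
a=[c(133,103),c(207,553),c(330,65),c(158,117),c(318,82),c(228,528)]
for q in a:print(q.round(4))
ang=lambda v:np.degrees(np.arctan2(v[1],v[0]))
print(ang(a[0]-a[1]),ang(a[3]-a[5]),ang(a[0]-a[2])-90,ang(a[3]-a[4])-90)
# scene base: bottom-left bolt, bottom right bolt, right bolt
c=lambda x,y:atz('scene',180+(x+.5)/7-.5,215+(y+.5)/7-.5,.012)
b=[c(118,250),c(541,472),c(641,298),c(90,265),c(557,518),c(683,303)]
for q in b:print(q.round(4))
print(ang(b[1]-b[0]),ang(b[4]-b[3]),ang(b[1]-b[2])-90+180,ang(b[4]-b[5])+90)
goal(.574,.218,.13,24.7)
E
```

```text
[ 0.5967 -0.1555  0.012 ]
[ 0.3897 -0.192   0.012 ]
[ 0.6162 -0.2471  0.012 ]
[ 0.5904 -0.1672  0.012 ]
[ 0.6081 -0.2416  0.012 ]
[ 0.4013 -0.2015  0.012 ]
9.993558017840291 10.292479246823731 12.010810266719162 13.420516056635208
[ 0.4115 -0.2766  0.012 ]
[ 0.6035 -0.2412  0.012 ]
[ 0.5874 -0.1661  0.012 ]
[ 0.4075 -0.2876  0.012 ]
[ 0.6201 -0.2506  0.012 ]
[ 0.6017 -0.1577  0.012 ]
10.427232371390692 9.879477805485434 12.075225940245076 11.180766502184639
clock 0.10 pos [ 0.2262 -0.5551  0.2525] toolx [-5.0e-04  1.7e-03 -1.0e+00] ty yaw -67.84 F [0.42 0.28 0.09] M [-0.053 -0.035 -0.031] w 0.0852
shift [ 0.1236 -0.5845 -0.6138] turn options [ 3.0973 -0.0443] joints [-1.3   0.36  1.51 -0.    1.27 -0.12]
```

>>> {"method": "drive_tool", "body": {"deltas": [0.085,0.04,-0.5845,-0.6138,-0.044,0.085,0.04,-0.5845,-0.6138,-0.044,0.085,0.04,-0.5845,-0.6138,-0.044,0.085,0.04,-0.5845,-0.6138,-0.044,0.085,0.04,-0.5845,-0.6138,-0.044]}}

```text
clock: 0.52
tcp_pos: [0.3118, -0.3638, 0.2431]
tool_rot: [1.985, 0.436, -1.985]
wrist_force: [0.9, -0.4, -0.4]
gripper_width: 0.0849
```

```bash
python3 -c "
from h import *
goal(.574,.218,.13,24.7)"
```

```text
clock 0.52 pos [ 0.3118 -0.3638  0.2431] toolx [-7.0e-04  2.4e-03 -1.0e+00] ty yaw -65.36 F [ 0.94 -0.42 -0.37] M [-0.022 -0.051 -0.006] w 0.0849
shift [ 0.1143 -0.4193 -0.4809] turn options [ 3.1405e+00 -1.1000e-03] joints [-1.01  0.2   1.77  0.    1.17  0.13]
```

>>> {"method": "drive_tool", "body": {"deltas": [0.085,0.04,-0.419,-0.481,0,0.085,0.04,-0.419,-0.481,0,0.085,0.04,-0.419,-0.481,0,0.085,0.04,-0.419,-0.481,0,0.085,0.04,-0.419,-0.481,0]}}

```text
clock: 0.93
tcp_pos: [0.3971, -0.1742, 0.2306]
tool_rot: [1.985, 0.436, -1.985]
wrist_force: [0.3, -1.2, -0.4]
gripper_width: 0.0847
```

```bash
python3 -c "
from h import *
goal(.574,.218,.13,24.7)"
```

```text
clock 0.93 pos [ 0.3971 -0.1742  0.2306] toolx [-8.0e-04  2.5e-03 -1.0e+00] ty yaw -65.39 F [ 0.3  -1.18 -0.36] M [-0.068  0.038 -0.028] w 0.0847
shift [ 0.1014 -0.2826 -0.3241] turn options [ 3.14e+00 -1.60e-03] joints [-0.57  0.14  1.88  0.    1.12  0.57]
```

>>> {"method": "drive_tool", "body": {"deltas": [0.085,0.05,-0.2826,-0.3241,-0.0016,0.085,0.05,-0.2826,-0.3241,-0.0016,0.085,0.05,-0.2826,-0.3241,-0.0016,0.085,0.05,-0.2826,-0.3241,-0.0016,0.085,0.05,-0.2826,-0.3241,-0.0016]}}

```text
clock: 1.35
tcp_pos: [0.482, 0.0147, 0.2068]
tool_rot: [1.983, 0.437, -1.984]
wrist_force: [0.7, -1.3, 0.4]
gripper_width: 0.085
```

```bash
python3 -c "
from h import *
goal(.574,.218,.13,24.7)"
```

```text
clock 1.35 pos [0.482  0.0147 0.2068] toolx [-0.001   0.0023 -1.    ] ty yaw -65.28 F [ 0.65 -1.34  0.44] M [-0.032  0.004  0.039] w 0.0850
shift [ 0.0772 -0.146  -0.1685] turn options [-3.1413e+00  3.0000e-04] joints [-0.11  0.24  1.82  0.    1.08  1.02]
```

>>> {"method": "drive_tool", "body": {"deltas": [0.085,0.02,-0.146,-0.1685,0,0.085,0.02,-0.146,-0.1685,0,0.085,0.02,-0.146,-0.1685,0,0.085,0.02,-0.146,-0.1685,0,0.085,0.02,-0.146,-0.1685,0]}}

```text
clock: 1.77
tcp_pos: [0.567, 0.204, 0.1881]
tool_rot: [1.982, 0.437, -1.985]
wrist_force: [0.5, -0.6, -0.3]
gripper_width: 0.085
```

>>> {"method": "drive_tool", "body": {"deltas": [0.085,0.01,-0.01,-0.012,0]}}

```text
clock: 1.85
tcp_pos: [0.5765, 0.2232, 0.1789]
tool_rot: [1.987, 0.441, -1.979]
wrist_force: [0.8, 0.4, 0.7]
gripper_width: 0.0849
```

```bash
python3 -c "
from h import *
grab('top','t1');grab('scene','s1');crop('t1',210,160,310,260,6,'t1c');crop('s1',295,100,395,190,7,'s1c')
goal(.574,.218,.13,24.7)"
```

```text
clock 1.95 pos [0.5738 0.2212 0.1762] toolx [-0.0033  0.0024 -1.    ] ty yaw -65.06 F [-1.22 -0.44 -0.46] M [-0.034  0.02   0.068] w 0.0849
shift [0.0462 0.0032 0.001 ] turn options [-3.1375  0.0041] joints [0.25 0.46 1.56 0.   1.13 1.39]
```

View pics/s1c.png

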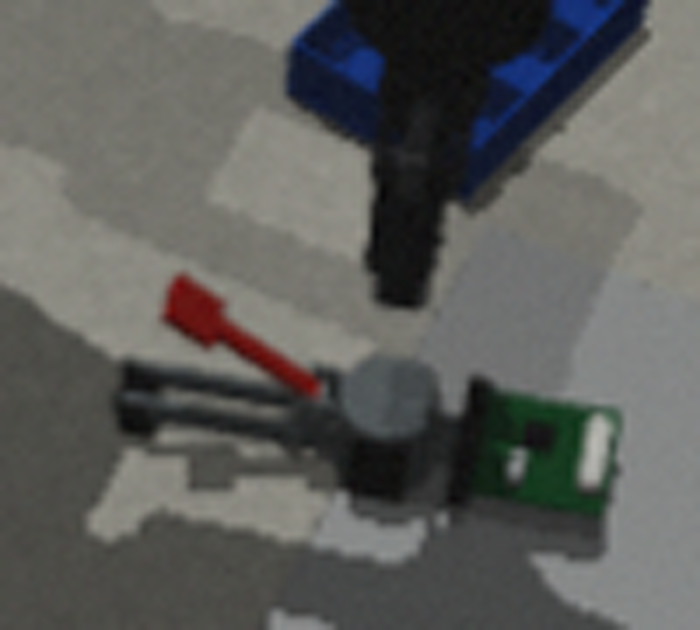

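>>> {"method": "drive_tool", "body": {"deltas": [0.085,0.03,0.003,0.001,0.004,0.085,0.06,0.003,0.001,0.004,0.085,0.08,0.003,0.001,0.004,0.085,0.085,0.003,0.001,0.004,0.085,0.085,0.003,0.001,0.004]}}

```text
clock: 2.37
tcp_pos: [0.572, 0.2169, 0.0896]
tool_rot: [1.977, 0.437, -1.992]
wrist_force: [0.4, -0.7, 0.9]
gripper_width: 0.0848
```

```bash
python3 -c "
from h import *
goal(.574,.218,.03,24.7)"
```

```text
clock 2.37 pos [0.572  0.2169 0.0896] toolx [-0.0077  0.001  -1.    ] ty yaw -65.34 F [ 0.42 -0.68  0.88] M [0.03  0.019 0.041] w 0.0848
shift [ 0.0596  0.0001 -0.0026] turn options [ 3.141e+00 -6.000e-04] joints [0.25 0.56 1.64 0.   0.95 1.39]
```

>>> {"method": "drive_tool", "body": {"deltas": [0.085,0.02,0,-0.0025,0,0.085,0.04,0,-0.0025,0,0.085,0.055,0,-0.0025,0,0.085,0.059,0,-0.0025,0,0.085,0.059,0,-0.0025,0]}}

```text
clock: 2.78
tcp_pos: [0.5739, 0.2176, 0.031]
tool_rot: [1.977, 0.436, -1.993]
wrist_force: [0.2, 1.4, 0.2]
gripper_width: 0.0851
```

```bash
python3 -c "
from h import *
goal(.574,.218,.03,24.7)"
```

```text
clock 2.78 pos [0.5739 0.2176 0.031 ] toolx [-8.1e-03  8.0e-04 -1.0e+00] ty yaw -65.36 F [0.23 1.42 0.22] M [-0.014 -0.028  0.005] w 0.0851
shift [ 0.001  -0.0003 -0.0003] turn options [ 3.1406e+00 -1.0000e-03] joints [0.25 0.64 1.66 0.   0.84 1.39]
```

>>> {"method": "drive_tool", "body": {"deltas": [0.045,0,0,0,0,0.04,0,0,0,0,0.03,0,0,0,0,0.03,0,0,0,0,0.03,0,0,0,0], "grip_force": 60}}

```text
clock: 3.2
tcp_pos: [0.575, 0.2182, 0.0328]
tool_rot: [1.98, 0.437, -1.99]
wrist_force: [-0.6, 1.5, 6.9]
gripper_width: 0.0472
```

```bash
python3 -c "
from h import *
goal(.574,.218,.03,24.7)"
```

```text
clock 3.20 pos [0.575  0.2182 0.0328] toolx [-0.0054  0.0018 -1.    ] ty yaw -65.36 F [-0.62  1.53  6.93] M [ 0.029  0.109 -0.019] w 0.0472
shift [ 0.0028 -0.0002  0.001 ] turn options [ 3.1406e+00 -1.0000e-03] joints [0.25 0.64 1.66 0.   0.84 1.39]
```

>>> {"method": "drive_tool", "body": {"deltas": [0.03,-0.01,0,0,0,0.03,-0.02,0,0,0,0.03,-0.03,0,0,0,0.03,-0.03,0,0,0,0.03,-0.03,0,0,0], "grip_force": 70}}

```text
clock: 3.62
tcp_pos: [0.5759, 0.2183, 0.0639]
tool_rot: [1.982, 0.437, -1.988]
wrist_force: [0.4, -0.2, -5.3]
gripper_width: 0.0469
```

```bash
python3 -c "
from h import *
grab('scene','s2');crop('s2',295,100,395,190,7,'s2c')
goal(.574,.218,.2,10.3)"
```

```text
clock 3.67 pos [0.5753 0.2181 0.0632] toolx [-0.0048  0.0019 -1.    ] ty yaw -65.35 F [ 0.66 -0.33 -4.36] M [ 0.021 -0.067  0.015] w 0.0470
shift [-0.1368 -0.0009  0.0017] turn options [-2.8912  0.2504] joints [0.25 0.6  1.65 0.   0.9  1.39]
```

View pics/s2c.png

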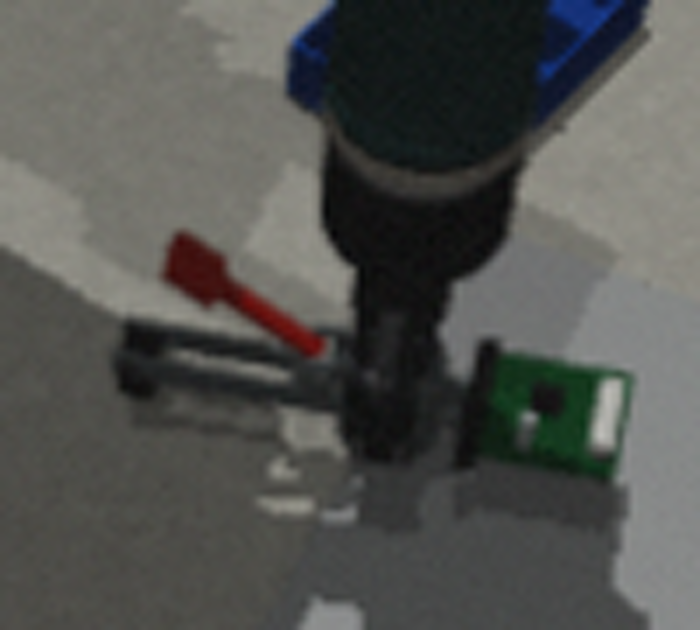

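Carrier is held and level, at about 4.5 N. I'll raise it further.

>>> {"method": "drive_tool", "body": {"deltas": [0.03,-0.03,0,0,0.05,0.03,-0.06,0,0,0.1,0.03,-0.09,0,0,0.15,0.03,-0.12,0,0,0.2,0.03,-0.137,-0.001,0.0017,0.25]}}

```text
clock: 4.08
tcp_pos: [0.5752, 0.2182, 0.203]
tool_rot: [2.128, 0.193, -2.131]
wrist_force: [1.2, 0.3, -4.7]
gripper_width: 0.0475
```

```bash
python3 -c "
from h import *
goal(.553,-.2114,.2,10.3)"
```

```text
clock 4.08 pos [0.5752 0.2182 0.203 ] toolx [-0.0015  0.0026 -1.    ] ty yaw -79.83 F [ 1.2   0.31 -4.75] M [ 0.088 -0.104  0.04 ] w 0.0475
shift [0.0019 0.4189 0.0977] turn options [ 3.1394e+00 -2.2000e-03] joints [0.25 0.43 1.53 0.   1.18 1.64]
```

>>> {"method": "drive_tool", "body": {"deltas": [0.03,0,0.025,0.006,0,0.03,0,0.055,0.013,0,0.03,0,0.085,0.02,0,0.03,0,0.115,0.027,0,0.03,0,0.145,0.034,0]}}

```text
clock: 4.5
tcp_pos: [0.5663, 0.0683, 0.2019]
tool_rot: [2.126, 0.193, -2.133]
wrist_force: [-0.1, -0.7, -4.7]
gripper_width: 0.0471
```

>>> {"method": "drive_tool", "body": {"deltas": [0.03,0,0.03,0.007,0,0.03,0,0.06,0.014,0,0.03,0,0.09,0.021,0,0.03,0,0.12,0.028,0,0.03,0,0.15,0.035,0]}}

```text
clock: 4.92
tcp_pos: [0.5573, -0.0868, 0.2007]
tool_rot: [2.125, 0.194, -2.135]
wrist_force: [0.6, -0.4, -5.2]
gripper_width: 0.047
```

```bash
python3 -c "
from h import *
goal(.553,-.2114,.2,10.3)"
```

```text
clock 4.92 pos [ 0.5573 -0.0868  0.2007] toolx [-0.0049  0.0031 -1.    ] ty yaw -79.80 F [ 0.61 -0.39 -5.23] M [-0.011 -0.05   0.038] w 0.0470
shift [0.0004 0.1218 0.0263] turn options [ 3.1398e+00 -1.8000e-03] joints [-0.28  0.36  1.65  0.    1.14  1.11]
```

>>> {"method": "drive_tool", "body": {"deltas": [0.03,0,0.03,0.007,0,0.03,0,0.06,0.014,0,0.03,0,0.09,0.02,0,0.03,0,0.115,0.025,0,0.03,0,0.122,0.026,0]}}

```text
clock: 5.33
tcp_pos: [0.5529, -0.2156, 0.1996]
tool_rot: [2.125, 0.189, -2.136]
wrist_force: [0.7, -0.5, -3.7]
gripper_width: 0.0469
```

>>> {"method": "drive_tool", "body": {"deltas": [0.03,0,0,0,0,0.03,0,0,0,0]}}

```text
clock: 5.5
tcp_pos: [0.5522, -0.2158, 0.1988]
tool_rot: [2.124, 0.189, -2.139]
wrist_force: [0.4, 1.0, -3.6]
gripper_width: 0.0471
```

```bash
python3 -c "
from h import *
grab('top','t3');grab('scene','s3');crop('t3',360,160,460,280,5,'t3c');crop('s3',180,150,310,295,5,'s3c')
goal(.553,-.2114,.2,10.3)"
```

```text
clock 5.60 pos [ 0.5523 -0.2143  0.1991] toolx [-0.0068  0.0027 -1.    ] ty yaw -79.92 F [ 0.13  0.04 -4.78] M [ 0.006 -0.075  0.003] w 0.0472
shift [-0.0009 -0.0027 -0.0011] turn options [ 3.1377 -0.0039] joints [-0.49  0.4   1.58 -0.    1.16  0.91]
```

View pics/s3c.png

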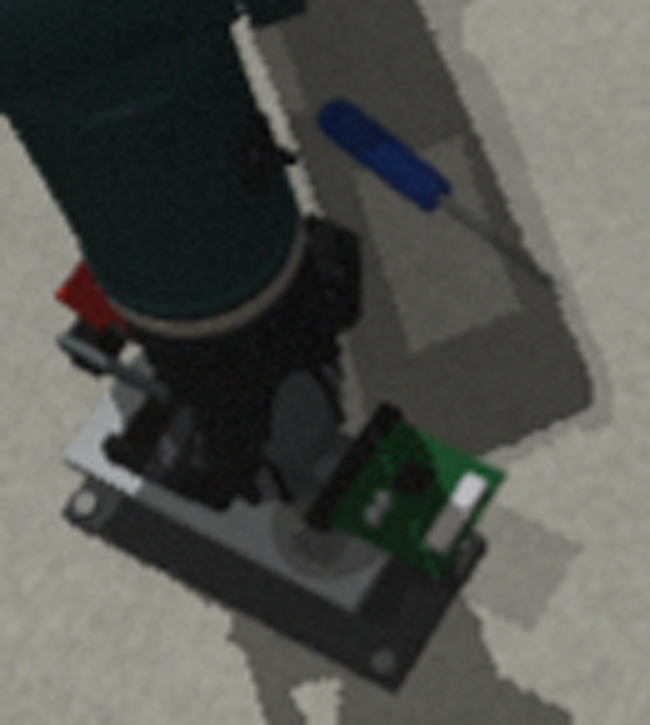

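View pics/t3c.png

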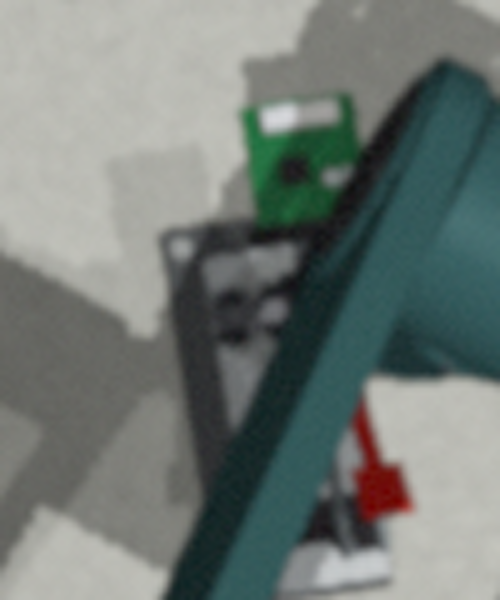

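```bash
cat > bd.py <<'E'
from h import *
def rep(cam,tag,cx,cy,r0=.11):
    f=np.load(f'pics/{tag}.npz');d=f['d'];p=f['p'].astype(int);P=cloud(cam,d)
    r,g,b=p[...,0],p[...,1],p[...,2];X,Y,Z=P[...,0],P[...,1],P[...,2]
    # board incl. white bits: green hull pixels
    m=((g>r+12)&(g>b+8)&(d>0)&(np.hypot(X-cx,Y-cy)<r0)&(Z>.012)).astype(np.uint8)
    m=cv2.morphologyEx(m,cv2.MORPH_OPEN,np.ones((3,3)))
    n,l,s,c=cv2.connectedComponentsWithStats(m);i=1+np.argmax(s[1:,4])
    v,u=np.where(l==i);q=P[v,u];z=np.median(q[:,2])
    A=np.c_[q[:,:2]-q[:,:2].mean(0),np.ones(len(q))];co=np.linalg.lstsq(A,q[:,2],rcond=None)[0]
    # reproject pixels onto plane z for clean rect
    w=np.array([atz(cam,a,b_,z)[:2] for a,b_ in zip(u,v)],np.float32)
    rc=cv2.minAreaRect(w);print(tag,'board n',len(q),'z %.4f'%z,'tilt',co[:2].round(3),'rect',np.round(rc[0],4),np.round(rc[1],4),'ang %.2f'%rc[2])
    m=(r>2*g)&(r>60)&(d>0)&(Z>.02)&(np.hypot(X-cx,Y-cy)<.25);q=P[m]
    if len(q)>10:
        h=q[q[:,2]>np.percentile(q[:,2],60)];print('   red n',len(q),'upper',h.mean(0).round(4))
    return rc
if __name__=='__main__':
    rep('top','t0',.637,.247);rep('scene','s0',.637,.247)
    rep('top','t3',.62,-.2);rep('scene','s3',.62,-.2)
E
python3 bd.py
```

```text
t0 board n 345 z 0.0298 tilt [-0.014 -0.009] rect [0.6384 0.2495] [0.06  0.056] ang 23.66
   red n 99 upper [0.4946 0.1815 0.0902]
s0 board n 196 z 0.0300 tilt [-0.003 -0.019] rect [0.6338 0.2462] [0.0456 0.0569] ang 27.48
   red n 90 upper [0.4951 0.1793 0.0889]
t3 board n 395 z 0.1956 tilt [-0.801  0.919] rect [ 0.6216 -0.2023] [0.0595 0.0565] ang 6.85
   red n 109 upper [ 0.4624 -0.2285  0.2567]
s3 board n 381 z 0.1956 tilt [0.011 0.013] rect [ 0.6233 -0.2026] [0.0582 0.0564] ang 10.85
   red n 629 upper [ 0.589  -0.3805  0.1057]
```

>>> {"method": "drive_tool", "body": {"deltas": [0.03,0.005,-0.0027,-0.001,-0.004,0.03,0.012,-0.0027,-0.001,-0.004,0.03,0.02,-0.0027,-0.001,-0.004,0.03,0.025,-0.0027,-0.001,-0.004,0.03,0.028,-0.0027,-0.001,-0.004]}}

```text
clock: 6.02
tcp_pos: [0.552, -0.2106, 0.1697]
tool_rot: [2.12, 0.197, -2.138]
wrist_force: [0.1, 0.4, -4.5]
gripper_width: 0.0471
```

>>> {"method": "drive_tool", "body": {"deltas": [0.03,0,0,0,0]}}

```text
clock: 6.1
tcp_pos: [0.5516, -0.2102, 0.1686]
tool_rot: [2.119, 0.198, -2.139]
wrist_force: [0.3, -0.6, -3.7]
gripper_width: 0.0471
```

```bash
python3 -c "
from h import *
from bd import rep
grab('top','t4');grab('scene','s4');crop('t4',380,150,460,280,4,'t4c');crop('s4',180,190,290,295,7,'s4c')
rep('top','t4',.62,-.2);rep('scene','s4',.62,-.2)
goal(.5525,-.2114,.13,10.3)"
```

```text
t4 board n 350 z 0.1655 tilt [-0.668  0.743] rect [ 0.6207 -0.1963] [0.0581 0.0558] ang 7.15
   red n 107 upper [ 0.4622 -0.223   0.2265]
s4 board n 351 z 0.1654 tilt [0.015 0.004] rect [ 0.6219 -0.1971] [0.0588 0.0561] ang 10.89
   red n 628 upper [ 0.5877 -0.3785  0.0979]
clock 6.20 pos [ 0.5517 -0.2103  0.1692] toolx [-0.0096  0.0041 -0.9999] ty yaw -79.65 F [ 0.1  -0.43 -4.69] M [ 0.006 -0.126  0.023] w 0.0470
shift [ 0.0392  0.0014 -0.0009] turn options [-3.1407e+00  8.0000e-04] joints [-0.48  0.44  1.62 -0.    1.1   0.91]
```

View pics/s4c.png

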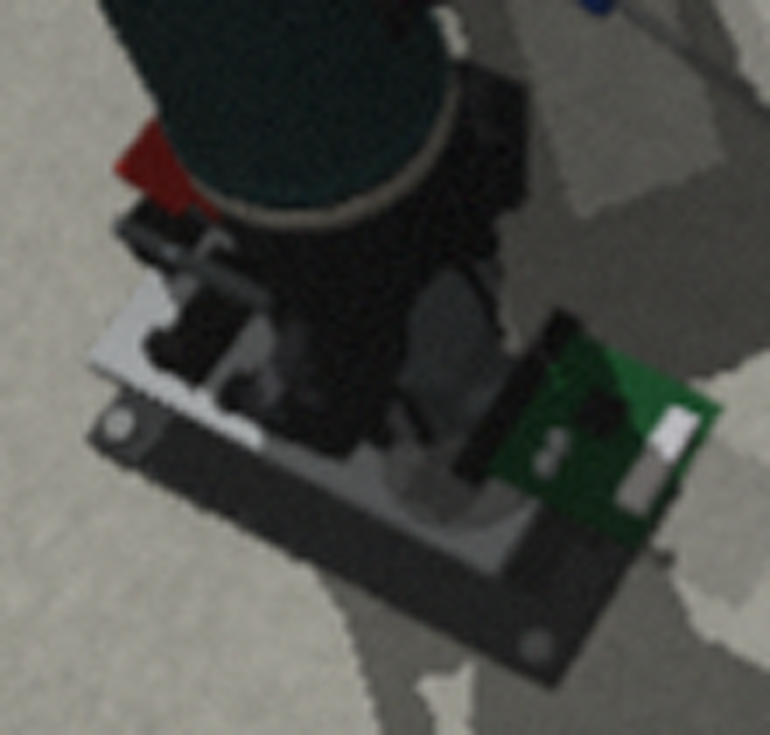

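View pics/t4c.png

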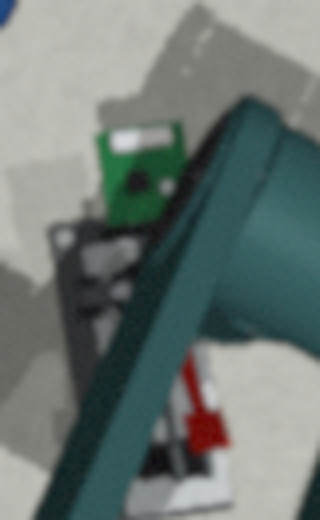

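>>> {"method": "drive_tool", "body": {"deltas": [0.03,0.003,0.001,-0.0004,0,0.03,0.006,0.0018,-0.0004,0,0.03,0.009,0.0018,-0.0004,0,0.03,0.012,0.0018,-0.0004,0,0.03,0.013,0.0018,-0.0004,0]}}

```text
clock: 6.62
tcp_pos: [0.552, -0.2119, 0.1556]
tool_rot: [2.119, 0.198, -2.14]
wrist_force: [0.1, -0.1, -4.2]
gripper_width: 0.047
```

```bash
python3 -c "
from h import *
goal(.552,-.2118,.13,10.3)"
```

```text
clock 6.62 pos [ 0.552  -0.2119  0.1556] toolx [-0.0103  0.0044 -0.9999] ty yaw -79.66 F [ 0.08 -0.11 -4.16] M [-0.009 -0.033  0.013] w 0.0470
shift [ 0.0256  0.     -0.0002] turn options [-3.1409e+00  7.0000e-04] joints [-0.48  0.45  1.63 -0.    1.07  0.91]
```

>>> {"method": "drive_tool", "body": {"deltas": [0.03,0.002,0,0,0,0.03,0.004,0,0,0,0.03,0.006,0,0,0,0.03,0.008,0,0,0]}}

```text
clock: 6.95
tcp_pos: [0.552, -0.2119, 0.1474]
tool_rot: [2.119, 0.198, -2.14]
wrist_force: [0.3, -1.1, -5.2]
gripper_width: 0.0469
```

>>> {"method": "drive_tool", "body": {"deltas": [0.03,0.002,0,0,0,0.03,0.004,0,0,0,0.03,0.006,0,0,0]}}

```text
clock: 7.2
tcp_pos: [0.5519, -0.2119, 0.1412]
tool_rot: [2.119, 0.198, -2.14]
wrist_force: [0.6, 0.9, -5.0]
gripper_width: 0.0473
```

```bash
python3 -c "
from h import *
goal(.552,-.2118,.13,10.3)"
```

```text
clock 7.20 pos [ 0.5519 -0.2119  0.1412] toolx [-0.0102  0.0044 -0.9999] ty yaw -79.66 F [ 0.59  0.92 -4.96] M [-0.003 -0.1   -0.022] w 0.0473
shift [ 0.0112  0.     -0.0002] turn options [-3.1409e+00  7.0000e-04] joints [-0.48  0.47  1.64 -0.    1.04  0.91]
```

>>> {"method": "drive_tool", "body": {"deltas": [0.03,0.0015,0,0,0,0.03,0.003,0,0,0,0.03,0.0045,0,0,0,0.03,0.006,0,0,0]}}

```text
clock: 7.53
tcp_pos: [0.5519, -0.2118, 0.1351]
tool_rot: [2.119, 0.198, -2.14]
wrist_force: [-0.2, -0.3, -4.7]
gripper_width: 0.047
```

>>> {"method": "drive_tool", "body": {"deltas": [0.03,0.001,0,0,0,0.03,0.002,0,0,0,0.03,0.003,0,0,0]}}

```text
clock: 7.78
tcp_pos: [0.5519, -0.2119, 0.1321]
tool_rot: [2.119, 0.198, -2.139]
wrist_force: [0.7, 0.5, -3.9]
gripper_width: 0.0471
```

```bash
python3 -c "
from h import *
goal(.552,-.2118,.13,10.3)"
```

```text
clock 7.78 pos [ 0.5519 -0.2119  0.1321] toolx [-0.01    0.0043 -0.9999] ty yaw -79.66 F [ 0.66  0.5  -3.87] M [-0.044 -0.049  0.019] w 0.0471
shift [ 0.0021 -0.     -0.0001] turn options [-3.1409e+00  7.0000e-04] joints [-0.48  0.48  1.65 -0.    1.02  0.91]
```

>>> {"method": "drive_tool", "body": {"deltas": [0.03,0.001,0,0,0,0.03,0.002,0,0,0]}}

```text
clock: 7.95
tcp_pos: [0.5519, -0.2119, 0.13]
tool_rot: [2.119, 0.198, -2.139]
wrist_force: [1.2, 0.4, -4.5]
gripper_width: 0.0469
```

>>> {"method": "drive_tool", "body": {"deltas": [0.03,0.001,0,0,0,0.03,0.002,0,0,0]}}

```text
clock: 8.12
tcp_pos: [0.5521, -0.2121, 0.128]
tool_rot: [2.119, 0.198, -2.139]
wrist_force: [0.4, -1.3, -2.2]
gripper_width: 0.0468
```

>>> {"method": "drive_tool", "body": {"deltas": [0.03,0.001,0,0,0,0.03,0.002,0,0,0]}}

```text
clock: 8.28
tcp_pos: [0.5523, -0.2123, 0.1266]
tool_rot: [2.12, 0.197, -2.138]
wrist_force: [-1.1, 0.2, 4.6]
gripper_width: 0.0471
```

>>> {"method": "drive_tool", "body": {"deltas": [0.03,0.001,0,0,0,0.03,0.0015,0,0,0]}}

```text
clock: 8.45
tcp_pos: [0.5525, -0.2123, 0.1258]
tool_rot: [2.12, 0.197, -2.137]
wrist_force: [-1.3, 1.2, 5.9]
gripper_width: 0.0471
```

```bash
python3 -c "
from h import *
goal(.552,-.2118,.13,10.3)"
```

```text
clock 8.45 pos [ 0.5525 -0.2123  0.1258] toolx [-0.0083  0.0033 -1.    ] ty yaw -79.65 F [-1.29  1.2   5.85] M [0.187 0.238 0.024] w 0.0471
shift [-0.0042 -0.0006  0.0005] turn options [-3.1408e+00  8.0000e-04] joints [-0.48  0.49  1.65 -0.    1.01  0.91]
```

>>> {"method": "drive_tool", "body": {"deltas": [0.03,0.001,0,0,0,0.03,0.002,0,0,0]}}

```text
clock: 8.62
tcp_pos: [0.5529, -0.2125, 0.1245]
tool_rot: [2.121, 0.196, -2.136]
wrist_force: [-1.0, 0.2, 6.6]
gripper_width: 0.0469
```

>>> {"method": "drive_tool", "body": {"deltas": [0.03,0.001,0,0,0,0.03,0.002,0,0,0]}}

```text
clock: 8.78
tcp_pos: [0.5532, -0.2126, 0.1232]
tool_rot: [2.122, 0.196, -2.135]
wrist_force: [-0.5, 2.0, 7.5]
gripper_width: 0.0474
```

>>> {"method": "drive_tool", "body": {"deltas": [0.03,0.001,0,0,0,0.03,0.002,0,0,0]}}

```text
clock: 8.95
tcp_pos: [0.5537, -0.2125, 0.1215]
tool_rot: [2.123, 0.195, -2.133]
wrist_force: [0.5, 1.7, 4.0]
gripper_width: 0.0472
```

>>> {"method": "drive_tool", "body": {"deltas": [0.03,0.001,0,0,0,0.03,0.002,0,0,0]}}

```text
clock: 9.12
tcp_pos: [0.5539, -0.2124, 0.1195]
tool_rot: [2.123, 0.196, -2.133]
wrist_force: [-1.4, 1.9, 4.5]
gripper_width: 0.0469
```

```bash
python3 -c "
from h import *
from bd import rep
grab('scene','s5');crop('s5',180,190,290,295,7,'s5c')
rep('scene','s5',.62,-.2)
goal(.5525,-.2114,.13,10.3)"
```

```text
s5 board n 330 z 0.1163 tilt [0.067 0.026] rect [ 0.6246 -0.1998] [0.0575 0.0566] ang 8.96
   red n 621 upper [ 0.5956 -0.3867  0.0799]
clock 9.17 pos [ 0.5539 -0.2124  0.1193] toolx [-0.0048  0.0025 -1.    ] ty yaw -79.67 F [-0.18  2.29  3.22] M [0.319 0.055 0.026] w 0.0469
shift [-0.0107 -0.0012  0.0012] turn options [-3.141e+00  6.000e-04] joints [-0.48  0.5   1.66 -0.    0.99  0.91]
```

View pics/s5c.png

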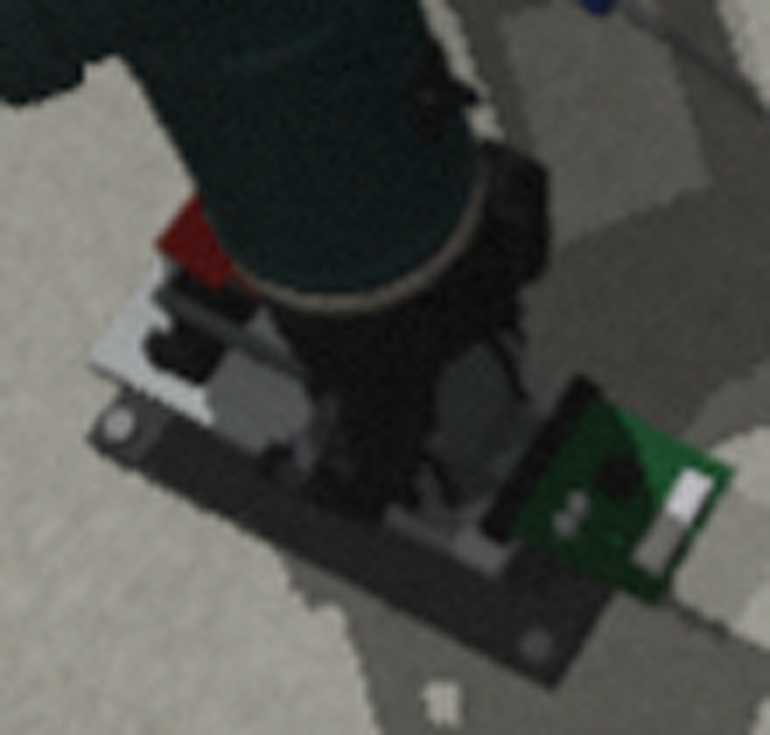

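```bash
cat > tilt.py <<'E'
from h import *
def tilt(cam,tag,cx,cy,yaw):
    f=np.load(f'pics/{tag}.npz');d=f['d'];p=f['p'].astype(int);P=cloud(cam,d)
    r,g,b=p[...,0],p[...,1],p[...,2]
    c,s=np.cos(np.radians(yaw)),np.sin(np.radians(yaw))
    x=(P[...,0]-cx)*c+(P[...,1]-cy)*s;y=-(P[...,0]-cx)*s+(P[...,1]-cy)*c;Z=P[...,2]
    m=(g>r+12)&(g>b+8)&(d>0)&(x>.042)&(x<.098)&(abs(y)<.028)
    z0=np.median(Z[m]);m&=abs(Z-z0)<.012
    A=np.c_[x[m]-.07,y[m],np.ones(m.sum())];w=np.ones(m.sum(),bool)
    for _ in range(4):
        co=np.linalg.lstsq(A[w],Z[m][w],rcond=None)[0];e=Z[m]-A@co;w=abs(e)<2*e[w].std()
    n=w.sum();se=e[w].std()/np.sqrt(n)/.017
    print(tag,'board n',n,'slope x %.3f y %.3f +-%.3f z %.4f'%(co[0],co[1],se,co[2]))
if __name__=='__main__':
    tilt('top','t0',.574,.218,24.7);tilt('scene','s0',.574,.218,24.7)
    for t in('s3','s4'):tilt('scene',t,.553,-.212,10.3)
    for t in('t3','t4'):tilt('top',t,.553,-.212,10.3)
    tilt('scene','s5',.554,-.2124,10.3)
E
python3 tilt.py; python3 -c "
from h import *
from tilt import tilt
grab('top','t5');tilt('top','t5',.554,-.2124,10.3);crop('t5',380,150,460,280,4,'t5c')"
```

```text
t0 board n 278 slope x -0.026 y -0.014 +-0.007 z 0.0299
s0 board n 169 slope x -0.006 y -0.016 +-0.006 z 0.0301
s3 board n 336 slope x 0.003 y 0.005 +-0.004 z 0.1956
s4 board n 313 slope x 0.006 y -0.000 +-0.004 z 0.1653
t3 board n 320 slope x -0.003 y -0.002 +-0.006 z 0.1957
t4 board n 275 slope x 0.015 y -0.012 +-0.006 z 0.1654
s5 board n 305 slope x 0.022 y -0.002 +-0.004 z 0.1165
t5 board n 271 slope x -0.003 y -0.007 +-0.007 z 0.1162
```

View pics/t5c.png

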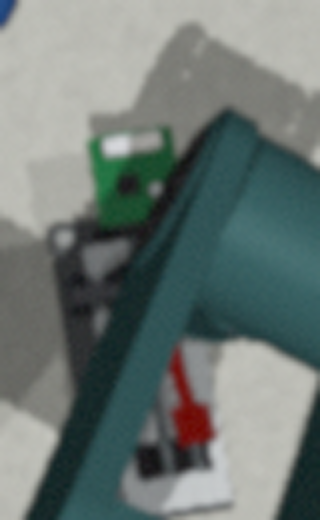

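The carrier is level and its fork bar sits over the saddle. The force drop suggests the plungers passed the ball. I'll keep lowering gently until it's home.

>>> {"method": "drive_tool", "body": {"deltas": [0.03,0.001,0,0,0,0.03,0.002,0,0,0]}}

```text
clock: 9.38
tcp_pos: [0.5539, -0.2123, 0.1173]
tool_rot: [2.123, 0.196, -2.133]
wrist_force: [-0.8, 1.7, 2.9]
gripper_width: 0.0469
```

>>> {"method": "drive_tool", "body": {"deltas": [0.03,0.001,0,0,0,0.03,0.002,0,0,0]}}

```text
clock: 9.55
tcp_pos: [0.5536, -0.212, 0.1144]
tool_rot: [2.123, 0.196, -2.134]
wrist_force: [1.2, 0.8, -4.0]
gripper_width: 0.0469
```

```bash
python3 -c "
from h import *
goal(.5525,-.2114,.13,10.3)"
```

```text
clock 9.55 pos [ 0.5536 -0.212   0.1144] toolx [-0.0054  0.003  -1.    ] ty yaw -79.67 F [ 1.2   0.85 -4.02] M [ 0.107 -0.18   0.002] w 0.0469
shift [-0.0156 -0.0009  0.0011] turn options [-3.1411e+00  5.0000e-04] joints [-0.48  0.5   1.66  0.    0.98  0.91]
```

>>> {"method": "drive_tool", "body": {"deltas": [0.03,0.001,0,0,0,0.03,0.002,0,0,0]}}

```text
clock: 9.72
tcp_pos: [0.5531, -0.212, 0.1118]
tool_rot: [2.122, 0.197, -2.135]
wrist_force: [-1.7, 0.4, 4.9]
gripper_width: 0.0472
```

>>> {"method": "drive_tool", "body": {"deltas": [0.03,0.001,0,0,0,0.03,0.0015,0,0,0]}}

```text
clock: 9.88
tcp_pos: [0.5531, -0.212, 0.1109]
tool_rot: [2.122, 0.197, -2.135]
wrist_force: [-2.9, 2.3, 8.5]
gripper_width: 0.0472
```

>>> {"method": "drive_tool", "body": {"deltas": [0.03,0.001,0,0,0,0.03,0.0015,0,0,0]}}

```text
clock: 10.05
tcp_pos: [0.5531, -0.212, 0.1106]
tool_rot: [2.122, 0.196, -2.135]
wrist_force: [-3.7, 3.5, 10.7]
gripper_width: 0.0471
```

>>> {"method": "drive_tool", "body": {"deltas": [0.03,0.001,0,0,0,0.03,0.0015,0,0,0]}}

```text
clock: 10.22
tcp_pos: [0.5531, -0.212, 0.1104]
tool_rot: [2.122, 0.196, -2.134]
wrist_force: [-3.5, 3.6, 12.6]
gripper_width: 0.0469
```

```bash
python3 -c "
from h import *
from tilt import tilt
grab('top','t6');tilt('top','t6',.5535,-.212,10.3);grab('scene','s6');tilt('scene','s6',.5535,-.212,10.3);crop('s6',180,190,290,295,7,'s6c')
goal(.5525,-.2114,.13,10.3)"
```

```text
t6 board n 257 slope x -0.017 y -0.004 +-0.007 z 0.1073
s6 board n 295 slope x -0.004 y 0.001 +-0.004 z 0.1071
clock 10.32 pos [ 0.5531 -0.212   0.1105] toolx [-0.006   0.0027 -1.    ] ty yaw -79.66 F [-3.34  3.05 11.58] M [ 0.332  0.583 -0.016] w 0.0473
shift [-0.0195 -0.0008  0.0006] turn options [-3.1409e+00  7.0000e-04] joints [-0.48  0.51  1.67 -0.    0.97  0.91]
```

View pics/s6c.png

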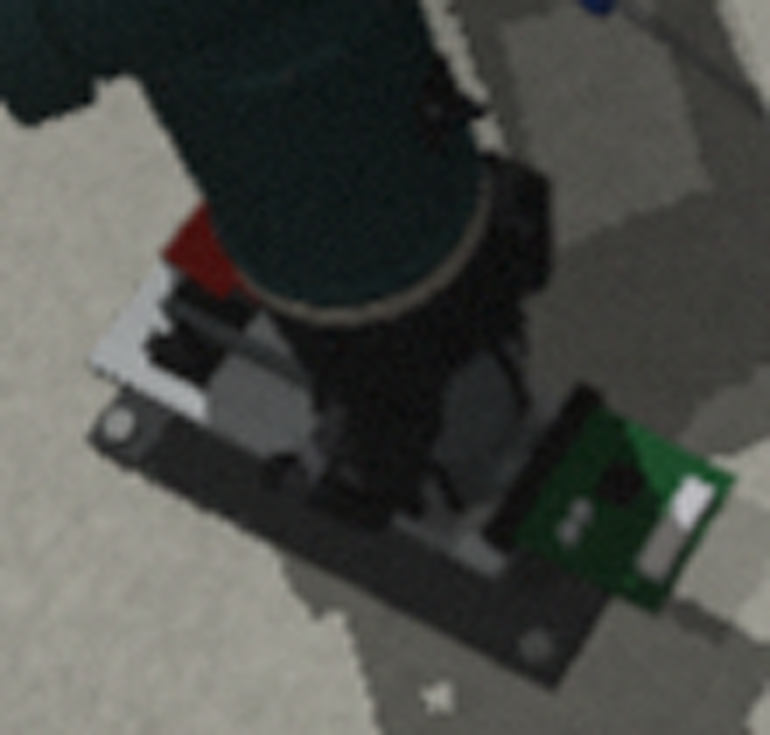

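>>> {"method": "drive_tool", "body": {"deltas": [0.03,0,0,0,0,0.03,-0.0005,0,0,0]}}

```text
clock: 10.48
tcp_pos: [0.5531, -0.212, 0.1119]
tool_rot: [2.122, 0.196, -2.134]
wrist_force: [-1.5, 1.6, 4.7]
gripper_width: 0.0471
```

>>> {"method": "drive_tool", "body": {"deltas": [0.085,-0.0005,0,0,0,0.085,-0.0005,0,0,0,0.085,-0.0005,0,0,0,0.085,-0.0005,0,0,0,0.085,-0.0005,0,0,0]}}

```text
clock: 10.9
tcp_pos: [0.5531, -0.2122, 0.1122]
tool_rot: [2.122, 0.196, -2.134]
wrist_force: [0.0, 0.6, -0.3]
gripper_width: 0.0849
```

```bash
python3 -c "
from h import *
goal(.553,-.212,.13,10.3)"
```

```text
clock 10.90 pos [ 0.5531 -0.2122  0.1122] toolx [-0.0058  0.0023 -1.    ] ty yaw -79.66 F [ 0.01  0.55 -0.33] M [ 0.039 -0.003  0.01 ] w 0.0849
shift [-0.0178 -0.0002  0.0002] turn options [-3.1408e+00  8.0000e-04] joints [-0.48  0.51  1.67 -0.    0.98  0.91]
```

Released. I'll rise straight up, clear of the carrier, and look.

>>> {"method": "drive_tool", "body": {"deltas": [0.085,-0.02,0,0,0,0.085,-0.05,0,0,0,0.085,-0.08,0,0,0,0.085,-0.11,0,0,0,0.085,-0.14,0,0,0]}}

```text
clock: 11.32
tcp_pos: [0.5537, -0.2124, 0.2534]
tool_rot: [2.122, 0.196, -2.135]
wrist_force: [0.8, -0.2, 0.2]
gripper_width: 0.0853
```

>>> {"method": "drive_tool", "body": {"deltas": [0.085,0,-0.04,0,0,0.085,0,-0.08,0,0,0.085,0,-0.12,0,0,0.085,0,-0.16,0,0,0.085,0,-0.18,0,0]}}

```text
clock: 11.73
tcp_pos: [0.5196, -0.0317, 0.2539]
tool_rot: [2.121, 0.199, -2.136]
wrist_force: [-0.1, -0.1, -0.1]
gripper_width: 0.085
```

```bash
python3 -c "
from h import *
from tilt import tilt
from bd import rep
grab('top','t7');tilt('top','t7',.5535,-.212,10.3);grab('scene','s7');tilt('scene','s7',.5535,-.212,10.3);crop('s7',180,190,290,295,7,'s7c');crop('t7',370,160,460,290,4,'t7c')
rep('top','t7',.62,-.2);rep('scene','s7',.62,-.2)
goal(.5525,-.2114,.13,10.3)"
```

```text
t7 board n 342 slope x -0.004 y 0.010 +-0.006 z 0.1086
s7 board n 338 slope x 0.001 y 0.009 +-0.004 z 0.1086
t7 board n 403 z 0.1087 tilt [-0.013  0.004] rect [ 0.6229 -0.1988] [0.0605 0.0564] ang 9.77
   red n 132 upper [ 0.4641 -0.2253  0.1693]
s7 board n 358 z 0.1087 tilt [0.189 0.112] rect [ 0.6235 -0.1999] [0.0591 0.0577] ang 11.17
   red n 752 upper [ 0.542  -0.3048  0.1139]
clock 11.83 pos [ 0.52   -0.0321  0.2539] toolx [-0.0072  0.0037 -1.    ] ty yaw -79.45 F [0.01 0.31 0.23] M [-0.036  0.027  0.081] w 0.0852
shift [1.230e-01 1.828e-01 1.000e-04] turn options [-3.1372  0.0044] joints [-0.2   0.25  1.67  0.    1.23  1.19]
```

View pics/s7c.png

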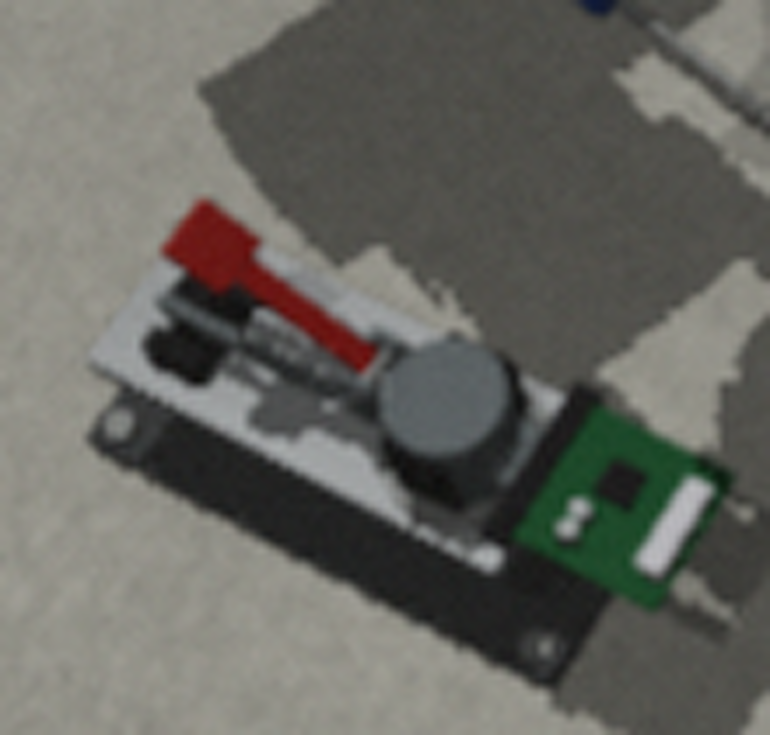

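View pics/t7c.png

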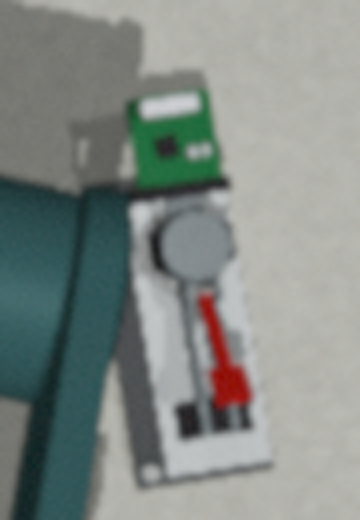

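Carrier is seated, level (slope under 0.01) and lever still up, with the rim at about 79 mm. Next I'll close the fingers and go above the red pad.

```bash
python3 -c "
from h import *
goal(.4705,-.2270,.24,10.3)"
```

```text
clock 11.83 pos [ 0.52   -0.0321  0.2539] toolx [-0.0072  0.0037 -1.    ] ty yaw -79.45 F [0.01 0.31 0.23] M [-0.036  0.027  0.081] w 0.0852
shift [0.0136 0.1826 0.0843] turn options [-3.1372  0.0044] joints [-0.2   0.25  1.67  0.    1.23  1.19]
```

>>> {"method": "drive_tool", "body": {"deltas": [0.0,0.003,0.04,0.018,0.004,0.0,0.006,0.08,0.036,0.004,0.0,0.009,0.12,0.055,0.004,0.0,0.012,0.16,0.074,0.004,0.0,0.0136,0.1826,0.0843,0.004], "grip_force": 30}}

```text
clock: 12.25
tcp_pos: [0.4696, -0.2308, 0.2398]
tool_rot: [2.121, 0.194, -2.136]
wrist_force: [0.8, 0.5, -1.4]
gripper_width: 0.025
```

>>> {"method": "drive_tool", "body": {"deltas": [0.0,0,0,0,0,0,0,0,0,0]}}

```text
clock: 12.42
tcp_pos: [0.4691, -0.2338, 0.2396]
tool_rot: [2.123, 0.189, -2.139]
wrist_force: [0.2, 0.8, -0.3]
gripper_width: 0.0005
```

```bash
python3 -c "
from h import *
goal(.4705,-.2270,.2,10.3);grab('scene','s8');crop('s8',160,150,270,265,6,'s8c');grab('top','t8');crop('t8',370,160,460,290,4,'t8c')"
```

```text
clock 12.42 pos [ 0.4691 -0.2338  0.2396] toolx [-0.0074  0.0015 -1.    ] ty yaw -79.97 F [ 0.2   0.76 -0.27] M [ 0.048  0.005 -0.019] w 0.0005
shift [ 0.0396 -0.0063 -0.0029] turn options [ 3.1369 -0.0047] joints [-0.59  0.27  1.68 -0.    1.2   0.8 ]
```

View pics/s8c.png

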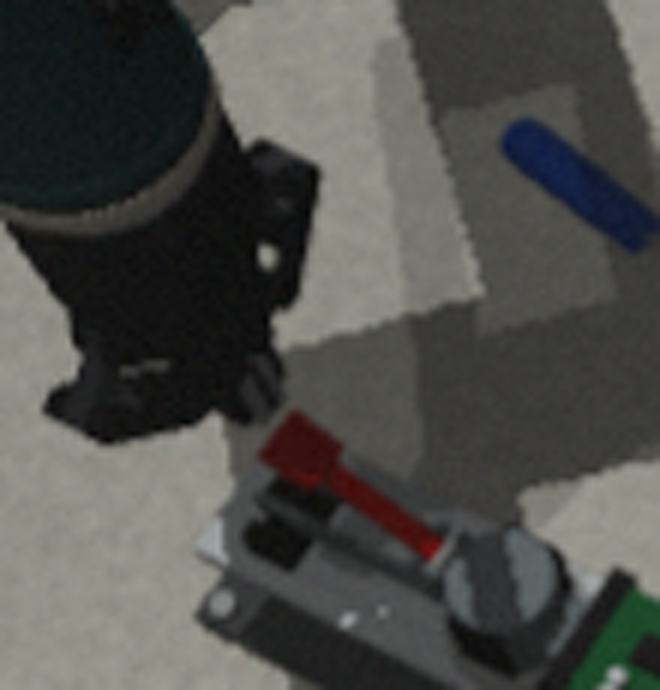

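>>> {"method": "drive_tool", "body": {"deltas": [0,0.008,-0.006,-0.003,-0.004,0,0.016,-0.006,-0.003,-0.004,0,0.024,-0.006,-0.003,-0.004,0,0.028,-0.006,-0.003,-0.004,0,0.03,-0.006,-0.003,-0.004]}}

```text
clock: 12.93
tcp_pos: [0.4707, -0.2233, 0.2084]
tool_rot: [2.118, 0.201, -2.137]
wrist_force: [0.5, -0.2, 0.1]
gripper_width: 0.0004
```

```bash
python3 -c "
from h import *
goal(.4705,-.2270,.19,10.3)"
```

```text
clock 12.93 pos [ 0.4707 -0.2233  0.2084] toolx [-0.0093  0.0039 -0.9999] ty yaw -79.49 F [ 0.47 -0.19  0.1 ] M [-0.013 -0.016  0.04 ] w 0.0004
shift [0.0183 0.0037 0.0007] turn options [-3.1379  0.0037] joints [-0.57  0.3   1.73 -0.    1.13  0.81]
```

>>> {"method": "drive_tool", "body": {"deltas": [0,0.002,0.003,0,0.002,0,0.004,0.0035,0.0005,0.003,0,0.006,0.0035,0.0005,0.003,0,0.007,0.0035,0.0005,0.003]}}

```text
clock: 13.27
tcp_pos: [0.4708, -0.227, 0.2012]
tool_rot: [2.12, 0.197, -2.139]
wrist_force: [-0.0, -0.4, 0.3]
gripper_width: 0.0002
```

```bash
python3 -c "
from h import *
goal(.4705,-.2270,.19,10.3)"
```

```text
clock 13.27 pos [ 0.4708 -0.227   0.2012] toolx [-0.0092  0.0039 -0.9999] ty yaw -79.67 F [-0.02 -0.38  0.26] M [-0.023  0.006 -0.006] w 0.0002
shift [0.0112 0.     0.0002] turn options [-3.1411e+00  5.0000e-04] joints [-0.58  0.31  1.73 -0.    1.11  0.81]
```

Now I'll feel downward for the pad.

>>> {"method": "drive_tool", "body": {"deltas": [0,0.0015,0,0,0,0,0.003,0,0,0]}}

```text
clock: 13.43
tcp_pos: [0.4708, -0.2271, 0.1982]
tool_rot: [2.12, 0.197, -2.138]
wrist_force: [0.0, 0.2, 0.0]
gripper_width: -0.0001
```

>>> {"method": "drive_tool", "body": {"deltas": [0,0.0015,0,0,0,0,0.003,0,0,0]}}

```text
clock: 13.6
tcp_pos: [0.4708, -0.2272, 0.1952]
tool_rot: [2.12, 0.197, -2.138]
wrist_force: [0.1, -1.0, -0.7]
gripper_width: -0.0004
```

>>> {"method": "drive_tool", "body": {"deltas": [0,0.0015,0,0,0,0,0.003,0,0,0]}}

```text
clock: 13.77
tcp_pos: [0.4709, -0.2272, 0.1921]
tool_rot: [2.12, 0.196, -2.138]
wrist_force: [0.4, -0.3, -0.7]
gripper_width: -0.0
```

>>> {"method": "drive_tool", "body": {"deltas": [0,0.0015,0,0,0,0,0.003,0,0.0005,0]}}

```text
clock: 13.93
tcp_pos: [0.4707, -0.2275, 0.1894]
tool_rot: [2.121, 0.196, -2.137]
wrist_force: [0.2, 1.1, 6.1]
gripper_width: -0.0003
```

>>> {"method": "drive_tool", "body": {"deltas": [0,0.0015,0,0,0,0,0.003,0,0.0005,0]}}

```text
clock: 14.1
tcp_pos: [0.4707, -0.2278, 0.187]
tool_rot: [2.122, 0.195, -2.135]
wrist_force: [-0.5, 0.0, 5.9]
gripper_width: 0.0003
```

>>> {"method": "drive_tool", "body": {"deltas": [0,0.0015,0,0.001,0,0,0.003,0,0.0015,0]}}

```text
clock: 14.27
tcp_pos: [0.4696, -0.2282, 0.1846]
tool_rot: [2.123, 0.195, -2.134]
wrist_force: [-1.6, 0.6, 6.1]
gripper_width: -0.0003
```

```bash
python3 -c "
from h import *
goal(.4705,-.2270,.15,10.3);grab('scene','s9');crop('s9',160,170,270,275,6,'s9c')"
```

```text
clock 14.27 pos [ 0.4696 -0.2282  0.1846] toolx [-0.0056  0.002  -1.    ] ty yaw -79.69 F [-1.65  0.64  6.06] M [0.174 0.216 0.008] w -0.0003
shift [ 0.0346 -0.0009 -0.0013] turn options [-3.1414e+00  2.0000e-04] joints [-0.58  0.33  1.75 -0.    1.07  0.81]
```

View pics/s9c.png

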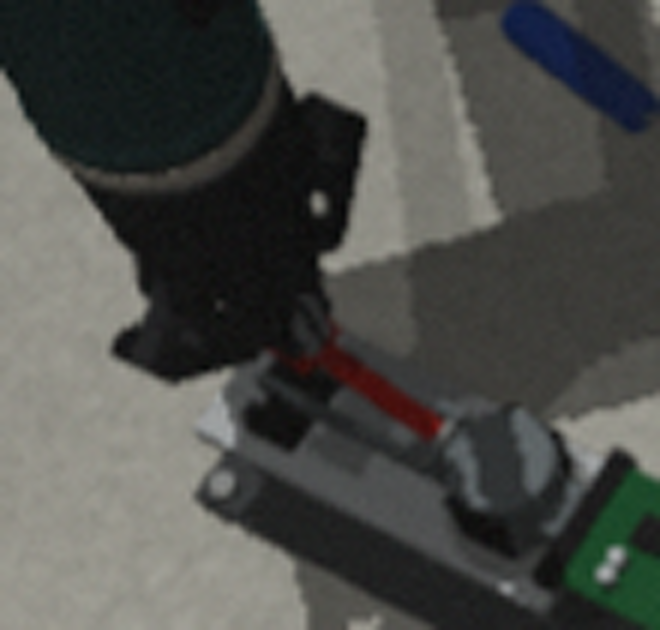

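>>> {"method": "drive_tool", "body": {"deltas": [0,0.0015,0,0.001,0,0,0.003,0,0.002,0,0,0.0045,-0.0005,0.003,0,0,0.006,-0.0005,0.004,0]}}

```text
clock: 14.65
tcp_pos: [0.4658, -0.2287, 0.1789]
tool_rot: [2.123, 0.194, -2.133]
wrist_force: [-0.2, 0.5, 5.5]
gripper_width: -0.0002
```

>>> {"method": "drive_tool", "body": {"deltas": [0,0.0015,0,0.001,0,0,0.003,0,0.002,0,0,0.0045,0,0.003,0,0,0.006,-0.0005,0.0035,0]}}

```text
clock: 14.98
tcp_pos: [0.4627, -0.2291, 0.1733]
tool_rot: [2.124, 0.193, -2.131]
wrist_force: [0.6, 0.3, 4.8]
gripper_width: 0.0
```

>>> {"method": "drive_tool", "body": {"deltas": [0,0.0015,0,0.001,0,0,0.003,0,0.0015,0,0,0.0045,0,0.002,0,0,0.006,-0.0005,0.0025,0]}}

```text
clock: 15.32
tcp_pos: [0.4602, -0.2293, 0.1672]
tool_rot: [2.124, 0.192, -2.131]
wrist_force: [0.8, -1.5, 4.5]
gripper_width: -0.0005
```

```bash
python3 -c "
from h import *
goal(.454,-.2300,.142,10.3);grab('scene','s10');crop('s10',160,170,270,275,6,'s10c')"
```

```text
clock 15.32 pos [ 0.4602 -0.2293  0.1672] toolx [-3.2e-03  1.0e-04 -1.0e+00] ty yaw -79.68 F [ 0.78 -1.5   4.46] M [-0.16 -0.04 -0.01] w -0.0005
shift [ 0.0252 -0.0004  0.0061] turn options [-3.1413e+00  3.0000e-04] joints [-0.6   0.34  1.79 -0.    1.01  0.8 ]
```

View pics/s10c.png

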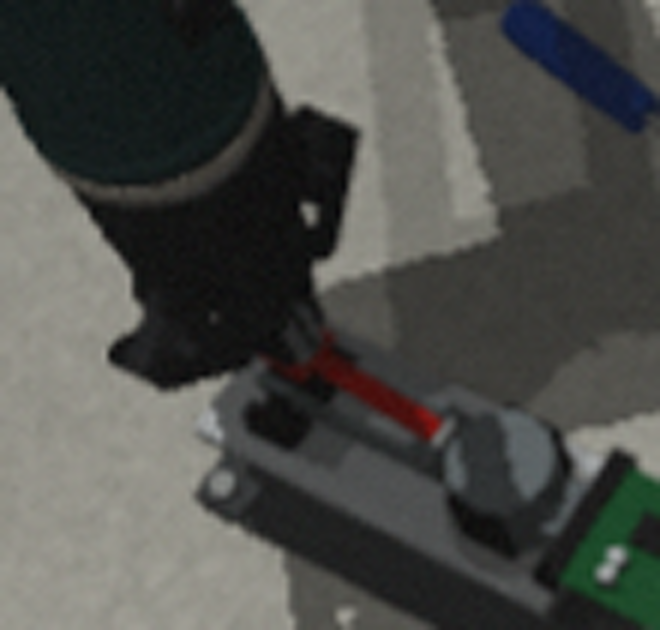

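>>> {"method": "drive_tool", "body": {"deltas": [0,0.0015,0,0.001,0,0,0.003,0,0.0015,0,0,0.0045,0,0.002,0,0,0.006,0,0.0025,0]}}

```text
clock: 15.7
tcp_pos: [0.458, -0.2298, 0.1609]
tool_rot: [2.125, 0.192, -2.13]
wrist_force: [2.5, -0.1, 4.2]
gripper_width: 0.0
```

>>> {"method": "drive_tool", "body": {"deltas": [0,0.0015,0,0.0005,0,0,0.003,0,0.001,0,0,0.0045,0,0.0015,0,0,0.006,0,0.0015,0]}}

```text
clock: 16.03
tcp_pos: [0.4567, -0.2301, 0.1548]
tool_rot: [2.125, 0.192, -2.129]
wrist_force: [2.6, 0.6, 4.0]
gripper_width: -0.0002
```

>>> {"method": "drive_tool", "body": {"deltas": [0,0.0015,0,0.0005,0,0,0.003,0,0.001,0,0,0.0045,0,0.001,0]}}

```text
clock: 16.28
tcp_pos: [0.4557, -0.2303, 0.1502]
tool_rot: [2.125, 0.192, -2.129]
wrist_force: [2.9, -0.0, 4.5]
gripper_width: -0.0001
```

```bash
python3 -c "
from h import *
goal(.454,-.2300,.142,10.3)"
```

```text
clock 16.28 pos [ 0.4557 -0.2303  0.1502] toolx [-1.9e-03 -2.0e-04 -1.0e+00] ty yaw -79.70 F [ 2.86 -0.01  4.45] M [ 0.12  -0.521 -0.004] w -0.0001
shift [ 0.0082 -0.0006  0.0016] turn options [-3.1416  0.    ] joints [-0.6   0.36  1.82 -0.    0.97  0.79]
```

>>> {"method": "drive_tool", "body": {"deltas": [0,0.0015,0,0,0,0,0.003,0,0.0005,0]}}

```text
clock: 16.45
tcp_pos: [0.4553, -0.2304, 0.1471]
tool_rot: [2.125, 0.192, -2.129]
wrist_force: [3.5, 0.8, 4.0]
gripper_width: -0.0002
```

>>> {"method": "drive_tool", "body": {"deltas": [0,0.0015,0,0,0,0,0.003,0,0,0]}}

```text
clock: 16.62
tcp_pos: [0.4551, -0.2304, 0.1439]
tool_rot: [2.125, 0.192, -2.129]
wrist_force: [1.4, 0.4, 4.9]
gripper_width: -0.0002
```

>>> {"method": "drive_tool", "body": {"deltas": [0,0.001,0,0,0,0,0.002,0,0,0]}}

```text
clock: 16.78
tcp_pos: [0.4551, -0.2305, 0.1422]
tool_rot: [2.125, 0.192, -2.129]
wrist_force: [0.4, 0.9, 13.4]
gripper_width: 0.0001
```

>>> {"method": "drive_tool", "body": {"deltas": [0,0.001,0,0,0,0,0.002,0,0,0]}}

```text
clock: 16.95
tcp_pos: [0.4551, -0.2306, 0.1411]
tool_rot: [2.125, 0.191, -2.129]
wrist_force: [-0.4, 2.6, 18.4]
gripper_width: 0.0002
```

Firm stop at the level position. Retreating to look.

>>> {"method": "drive_tool", "body": {"deltas": [0,-0.005,0,0,0,0,-0.03,0,0,0,0,-0.06,0,0,0,0,-0.09,0,0,0,0,-0.12,0,0,0]}}

```text
clock: 17.37
tcp_pos: [0.4532, -0.2297, 0.261]
tool_rot: [2.121, 0.194, -2.135]
wrist_force: [1.2, -0.3, -0.6]
gripper_width: 0.0002
```

>>> {"method": "drive_tool", "body": {"deltas": [0,0,-0.04,0,0,0,0,-0.08,0,0,0,0,-0.12,0,0,0,0,-0.16,0,0,0,0,-0.18,0,0]}}

```text
clock: 17.78
tcp_pos: [0.417, -0.0491, 0.2601]
tool_rot: [2.116, 0.198, -2.141]
wrist_force: [0.1, -0.3, 0.7]
gripper_width: 0.0
```

```bash
python3 -c "
from h import *
from tilt import tilt
grab('top','t11');tilt('top','t11',.5535,-.212,10.3);grab('scene','s11');tilt('scene','s11',.5535,-.212,10.3);crop('s11',180,190,290,295,7,'s11c');crop('t11',370,160,460,290,4,'t11c')
for c,t in(('top','t11'),('scene','s11')):
    f=np.load(f'pics/{t}.npz');p=f['p'].astype(int);P=cloud(c,f['d']);r,g=p[...,0],p[...,1]
    m=(r>2*g)&(r>60)&(f['d']>0)&(np.hypot(P[...,0]-.48,P[...,1]+.226)<.07)&(P[...,2]>.05);q=P[m]
    x=(q[:,:2]-[.5535,-.212])@[np.cos(.18),np.sin(.18)]
    print(t,len(q),np.polyfit(x,q[:,2],1),np.median(q[:,2][x<-.09]),x.min())
goal(.454,-.2300,.142,10.3)"
```

```text
t11 board n 322 slope x -0.008 y -0.004 +-0.006 z 0.1090
s11 board n 341 slope x -0.002 y -0.002 +-0.004 z 0.1087
t11 169 [0.04806093 0.12523051] 0.12203958747349322 -0.11660091518984336
s11 176 [0.02874045 0.12375202] 0.12259622265914441 -0.11400902238012582
clock 17.88 pos [ 0.4177 -0.0496  0.2602] toolx [-0.0116  0.0027 -0.9999] ty yaw -79.48 F [ 0.27  0.28 -0.14] M [ 0.027 -0.004 -0.043] w -0.0001
shift [ 0.1173  0.1845 -0.0041] turn options [-3.1377  0.0039] joints [-0.28  0.09  1.85 -0.    1.21  1.11]
```

View pics/s11c.png

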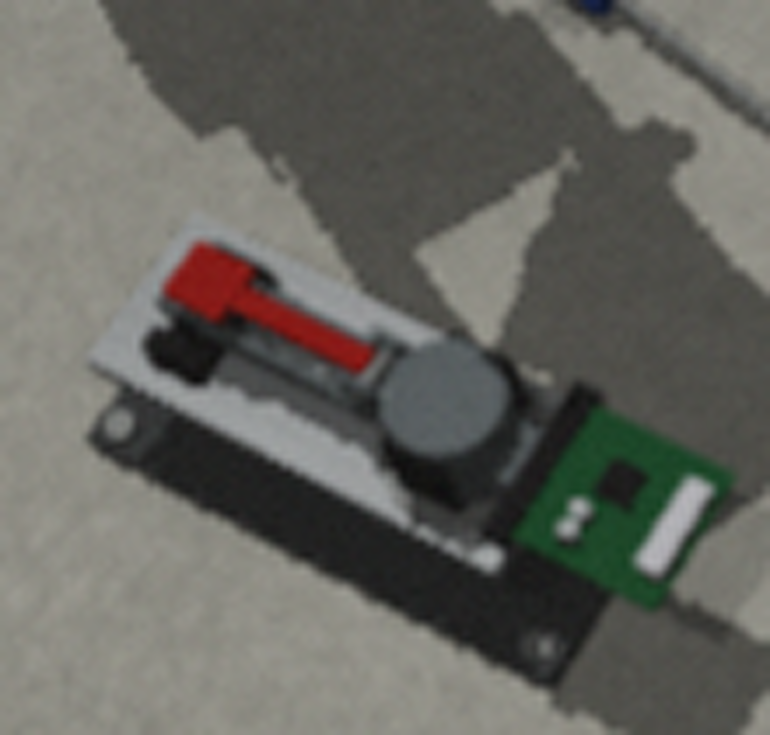

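View pics/t11.png

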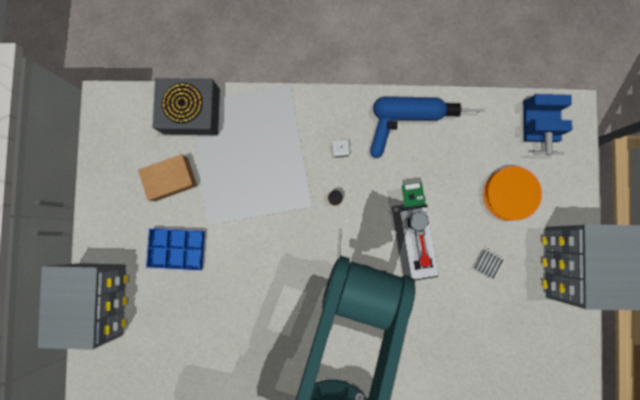

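```bash
python3 -c "
from h import *
print(arm.finish_job())"
```

```text
the job is handed in; nothing more can be done
None
```

The carrier is on the ball mount, seated and locked, and I handed the job in at about 18 s of the 72 s allowed.

- **Placing:** I gripped the carrier at its flats and lowered it by feel. The plungers caught with the rim about 16 mm above home. The push force peaked at about 7.5 N, then fell away as they passed over the ball. I pressed it home at about 12.6 N at the wrist, roughly 17 N on the deck with the carrier's weight. I let go with the lever still up.
- **Locking:** I pressed the red lever down with the closed fingers. It took about 4–6 N through its travel and then came to a firm stop. The final push was about 18 N, roughly 23 N on the deck: more than the 20 N called ample, but below the 35 N damage limit.
- **Last checks:**
  - Both cameras show the board level (slope under 0.01), at a height that puts the rim at about 79 mm. That height did not change after locking.
  - The lever lies level to within 2–3 degrees in noisy depth data, with its pad end about 115 mm behind the socket's axis, as expected for fully down.
  - The robot was clear and touching nothing.
  - The bystanders look undisturbed. The screwdriver was partly hidden by the arm in the last top view, so I could only see part of it.

No check failed. Single-camera yaw readings of the board disagreed by about 1–2 degrees, but the foot sat correctly in the saddle.

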